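Lower the loaded ballot lift with its hand winch

ROBOT

A 6-joint arm with a two-finger parallel gripper is mounted at the origin on the work surface. World frame = base frame: x ahead of the robot, y to its left, z up, the work surface at z = 0. Lengths are in mm, angles in rad, forces in N, time in s.
With the tool pointing down it reaches from about 400 to 925 mm from the base axis. Payload 12.5 kg.
Tool frame: the origin (TCP) lies at the very end of the fingers, on their centre line; the grasp point (between the pads) lies 19 mm behind it (env.grip_point_offset is the distance from the TCP to the grasp point, in mm); z points along the fingers, y is the direction in which the jaws open and shut (so a half turn about z gives the same grasp; the last joint's range is limited). The gripper opens to 95 mm and grips with 3 to 60 N. Pads are 20 mm wide; open, the fingers measure 119 mm over their backs; the gripper's body (75 mm by 180 mm) begins 59 mm behind the grasp point.
Start: joints at [1.202, 0.491, 1.559, -0, 1.092, -0.106], TCP at [162.348, 603.564, 214.661] pointing down, gripper open.
Joint ranges: [-3.1, 3.1], [-0.84, 2.19], [0.05, 2.79], [-1.13, 4.28], [0.06, 2.93], [-2.69, 2.69]. Speed limits (rad/s): [2.22, 2.22, 2.79, 3.14, 3.14, 3.14].

INTERFACE

Orientations are given as [roll, pitch, yaw] about the fixed x, y, z axes, in that order (R = Rz(yaw) Ry(pitch) Rx(roll)).
In Python, from cell import env gives the robot as it stands.
- The arm moves only by the tool drive_tool, never from a script. Its argument "commands" is a list of rows, each an object of numbers: "dx", "dy", "dz": the shift along the world's x, y, z in mm; "yaw": the turn about the world's z in degrees. In form: [{"dx": .., "dy": .., "dz": .., "yaw": ..}, ...]. A call has 1 to 5 rows; each row shifts and turns the commanded pose from where the row before left it; what a row does not reach is not made up. A row lasts 1/12 s, in which the tool goes at most 41.7 mm and 7.16 degrees, less where a joint would pass 70% of its speed; a pose out of reach is approached as far as the arm can. A call with a gripper value outside its range is refused whole. "grip" is the opening, from 0 (shut) to 1 (fully open), set as the call begins (left out, the last holds). The fingers move at their own pace and stop on an object; the grip force is fixed at half the most. Time passes only in rows, so rows that do not move let the fingers close. It gives the time, the measured TCP pose, the force and the opening at its end, in the units of the state.
- env.state(): the state, without advancing time (a new reading comes with each control period).
- env.read_camera(name): name is "scene" or "side" or "wrist"; returns the picture (480x640x3 uint8, red, green, blue); there is no depth.
- env.calibration(name): a dict with "intrinsics" (3x3 intrinsics, pixels), "rvec" (rotation vector, rad) and "tvec" (3), from world to camera coordinates, as OpenCV has them. Camera axes: x right, y down, z forward; pixel columns grow to the right and rows downward; lengths in mm; the calibration is good to about 2 mm. The wrist camera is an equidistant fisheye: a pixel r from the principal point sees the ray r / f radians off the axis. A picture is of the moment at which its call begins: read the wrist's pose just before it. calibration takes no time and is no camera call; for the wrist camera it gives the pose at the moment of the call.
- env.job_done(): hands the job in, once; it reports no verdict.
Trained networks look in the newest picture that a camera, given by its name, has taken for a name from the list of things; names that differ only in an ending like _2 or _b are one class to them, and where a whole thing is asked for, a point or a joint stands for the part that bears it (a point fixed in the world has none). Each returns a list of dicts, best first, with "conf" (0 to 1); they miss things now and then, are a little off and sometimes report something else, mostly with a low value. They report only what shows in the picture. A call takes as long as a camera call.
- env.trace(query, camera): "pixels" (480x640 bool, what is visible of it) and "pixel" ([column, row] in pixels, amid what is visible of it).
- env.place_of(query, camera): "pixel" ([column, row] in pixels: a listed point, or the origin of a listed thing).
The state is a dict: "t": time; "joints": joint angles; "qvel": joint speeds; "tau": joint torques, N m; "eef_pos": TCP position; "tcp_rot": TCP orientation; "ft_force": force on the tool from outside, world axes, zero at the start; "moment": the same for the moment, N m; "opening": opening from 0.0 (shut) to 1.0 (fully open).
Only numpy, scipy, OpenCV 4.12 (cv2) and the standard library are available. Lean on these libraries where they do the work, as an engineer would, in place of code of your own. Each camera call takes 0.05 s, during which the arm holds its last target.

TASK

Lower the tote of counted ballots on the bench lift: throw the ratchet pawl's lever fully over towards the robot, take the crank and ease it up a touch until the pawl springs clear of the ratchet wheel, then let the crank turn back slowly under the load until the platform rests with its own weight on its two rubber buffers. Keep the sinking below 5 cm a second all the way, do not let go early or wind the platform down hard onto the buffers, and let go of the crank once the buffers carry the load. Leave the pawl lifted, the tote level in its place and the things around the lift where they are.

Things in the scene. Friction and masses are not known exactly. Their poses are not given: they have to be found in the camera images.
- lift: bench lift bolted down: base plate, rack column (326 mm tall, y 30 to 78 mm; rack bar out of it to 365), gear case (y 0 to 30, x -75 to 60, top 230 mm up), winch on its outer face. Origin: on the table under the winch shaft, in the case's outer face. z up, x away from the robot (within 0.25 rad), y along the level shaft from crank (-y) to platform (+y)
- platform (a joint): how far the platform has sunk (m): about 0 at the start, grows downward, 20 mm per radian of the crank, which it follows rigidly. An upper stop lies 11 mm above the start. Platform, tote and ballots weigh 30 to 43 N; this pulls the crank's grip in the lowering direction with 6 to 12 N
- pawl_lever (a joint): angle of the pawl's throw lever (rad): 0 at the start, leaning 0.37 from upright along the lift's +x; grows as it goes over towards the robot, stop at 0.75, thrown means above 0.6. Stiff (about 4 N at the knob), stays where left. A spring ties the pawl to it: once thrown, the load still clamps the pawl in the wheel until the crank is wound up by 0.03 to 0.15 rad; then it springs clear
- knob (a point): middle of the lever's knob, a black cylinder of 18 mm diameter and 30 mm length, level, along the lift's y, 65 mm from the lever's pivot, 276 mm above the table at the start; free on both sides, it can be pushed or pinched from above
- pawl_pivot (a point): on the axis of the pin of pawl and lever, level with the knob's middle along y; 58 mm nearer the robot than the shaft and 60 mm above it
- pawl_tip (a point): middle of the pawl's tip (3 mm nose radius). In the lift's frame it is 199 mm up while engaged in the ratchet wheel (12 teeth, 9 mm high, top of the wheel at 205 mm) and about 220 mm up when sprung clear; clear means above 210 mm
- grip (a point): hand point on the axis of the crank's grip: black sleeve, 28 mm diameter, 110 mm long, level along the lift's y, reaching 48 mm outward of this point and 62 mm inward (to the crank arm). It spins freely on its spindle, so a hand keeps its attitude while the crank turns. Can be taken from above at any crank angle; the starting angle differs
- crank_axis (a point): fixed centre of the circle of the grip point: on the shaft's axis, 155 mm up. Radius 85 mm, in the lift's x-z plane. Lowering: from the lift's +x side over the top to the -x (robot's) side and on down; winding up is the other way. Lowering takes 1.3 to 3.3 rad in all
- deck (a point): middle of the platform's top face (plate 220 x 220 x 8 mm with a 12 mm rim on three sides), 113 mm up at the start
- buffers: two rubber buffers under the platform, pads 36 mm wide on studs screwed to a new height each time: tops 43 to 79 mm up, given by no reading (origin: the lift's). The platform's underside starts 105 mm up. The rubber yields 1 mm per 18 N: the pull on the grip fades to nothing over about 2 mm of sinking; pushing beyond loads them 4.25 to 1, 70 N is too much. Let go when under 1/5 of the pull is left
- tote: open grey plastic tote 180 x 190 x 85 mm full of green banded ballots (top 230 mm above the table at the start), loose on the platform. Origin: centre of its underside, z up
- loose_bundle: bystander: banded bundle of green ballots 150 x 80 x 45 mm on the table beyond the grip's end. Origin: centre of its underside
- mug: bystander: white mug, 76 mm wide, 90 mm high, on the table. Origin: centre of its underside
- tape_box: bystander: small cardboard box 110 x 70 x 35 mm with a paper band, on the table between lift and robot. Origin: centre of its underside

How it is judged (in metres and radians):
On the way, in this order (a step that is already met when the one before it is completed fails the run):
1. the pawl lever is thrown over while the load still holds the pawl in the wheel (value of joint pawl_lever above 0.6 rad and value of joint platform below 0.003 m), for 0.2 s.
2. the pawl has sprung clear of the ratchet wheel with the load still up, held by the crank (z of pawl_tip in the frame of lift above 0.21 m and value of joint platform below 0.012 m), for 0.2 s.
3. the hand on the crank has set the load down on the buffers before letting go (contact force between buffers and anything else above 15 N and contact force between any of the fingers, the arm and anything else above 0.5 N), for 0.1 s.
At the end, for the whole second after the job is handed in: platform at rest (below 4 mm/s) with over 15 N of its weight on the buffers, lever thrown (over 0.6 rad), pawl clear (tip over 210 mm up), tote level within 0.1 rad and within 30 mm of the deck's middle, bystanders within 30 mm of their starts (contact force between buffers and anything else above 15 N and velocity of joint platform between -0.004 and 0.004 m/s and value of joint pawl_lever above 0.6 rad and z of pawl_tip in the frame of lift above 0.21 m and angle between tote's own z axis and vertical below 0.1 rad and distance between tote and deck below 0.03 m and distance of each of loose_bundle, mug, tape_box from where it was at the start of the episode below 0.03 m); the robot touches nothing.
It fails at once if the load ran away: the platform sank faster than 60 mm/s (velocity of joint platform above 0.06 m/s).
It fails at once if the platform was forced onto its buffers (the load itself weighs at most 43 N) (contact force between buffers and anything else above 70 N).
It fails at once if the tote was tipped (angle between tote's own z axis and vertical above 0.2 rad).
It fails at once if a bystander was disturbed (distance of any of loose_bundle, mug, tape_box from where it was at the start of the episode above 0.03 m).
It also fails if it takes over 64 s, if anything falls off the work surface, if the arm or the gripper's body presses on something with over 40 N, if the wrist force passes 120 N, or if a joint passes its speed limit or range.

## Working session

There is one attempt and no reset: what is moved stays moved. The work goes in short steps, Python scripts to look and compute and a tool call to move; the robot and the scene stay as the last step left them, time stands still between calls to the robot, and variables do not carry over. Pictures are saved under pics/ and viewed, and the job is handed in when it is done.

Besides the shell and the picture viewer there is one more tool, called after "Emit:" in YAML: its name, and indented under it one key for each argument. drive_tool: Moves the arm, as the interface text tells. Its arguments: {"type":"object","properties":{"commands":{"type":"array"},"grip":{"type":"number"}},"required":["commands"]}

```bash
ls; mkdir -p pics; cat > h.py <<'E'
from cell import env
import numpy as np, cv2
def cal(n):
    c=env.calibration(n); K=np.array(c['intrinsics'],float); R=cv2.Rodrigues(np.array(c['rvec'],float))[0]; t=np.array(c['tvec'],float).ravel()
    return K,R,t
def ray(n,px,C=None):
    K,R,t=C or cal(n); u=(px[0]-K[0,2])/K[0,0]; v=(px[1]-K[1,2])/K[1,1]
    if n=='wrist':
        r=np.hypot(u,v); d=np.array([u/r*np.sin(r),v/r*np.sin(r),np.cos(r)]) if r>1e-9 else np.array([0,0,1.])
    else: d=np.array([u,v,1.])
    d=R.T@(d/np.linalg.norm(d)); return -R.T@t,d
def tri(rs):
    A=np.zeros((3,3));b=np.zeros(3)
    for o,d in rs:
        P=np.eye(3)-np.outer(d,d);A+=P;b+=P@o
    x=np.linalg.solve(A,b); return x,[np.linalg.norm((np.eye(3)-np.outer(d,d))@(x-o)) for o,d in rs]
def atz(r,z): o,d=r; return o+d*(z-o[2])/d[2]
def proj(n,X,C=None):
    K,R,t=C or cal(n); p=R@np.array(X,float)+t
    if n=='wrist':
        r=np.hypot(p[0],p[1]);th=np.arctan2(r,p[2]);return np.array([K[0,2]+K[0,0]*th*p[0]/r,K[1,2]+K[1,1]*th*p[1]/r])
    q=K@p; return q[:2]/q[2]
def snap(n,name):
    C=cal(n); im=env.read_camera(n); cv2.imwrite(f'pics/{name}.png',im[:,:,::-1]); return im,C
E
python3 - <<'E'
from h import *
s=env.state();print(s)
for n in ['scene','side','wrist']:
    im,C=snap(n,n+'0')
    print(n,'cam at',(-C[1].T@C[2]).round(),C[1][2].round(2))
    for q in ['grip','knob','pawl_pivot','pawl_tip','crank_axis','deck','lift','tote','mug','tape_box','loose_bundle']:
        r=env.place_of(q,n); print(n,q,[(np.round(a['pixel'],1).tolist(),round(a['conf'],2)) for a in r[:2]])
print(env.state()['t'])
E
```

```text
pics
{'t': 0.0, 'joints': array([ 1.20239220e+00,  4.91546133e-01,  1.55947210e+00,  1.02930011e-05,
        1.09169281e+00, -1.05566341e-01]), 'qvel': array([-0.00011542, -0.00147262, -0.00119734, -0.00106228,  0.00114148,
       -0.00027333]), 'tau': array([ 3.46296665e-04, -6.12640214e+01, -2.58182949e+01,  6.93105720e-02,
        4.83004865e-02, -1.08614649e-04]), 'eef_pos': array([162.25229069, 603.30970032, 214.06228954]), 'tcp_rot': array([-3.14048145e+00, -1.26923048e-04,  2.87875004e+00]), 'ft_force': array([-0.48869424, -0.15524607, -0.22198573]), 'moment': array([0.03648283, 0.00096364, 0.00894834]), 'opening': 0.9999880320043126}
scene cam at [ 932. -554.  680.] [-0.48  0.67 -0.57]
scene grip [([345.8, 334.2], 0.79)]
scene knob [([336.9, 198.7], 0.7), ([323.3, 227.7], 0.52)]
scene pawl_pivot [([322.8, 227.0], 0.59)]
scene pawl_tip [([351.5, 238.2], 0.74), ([208.9, 396.3], 0.53)]
scene crank_axis [([327.4, 292.9], 0.58)]
scene deck []
scene lift [([354.3, 320.2], 0.93), ([307.3, 462.6], 0.6)]
scene tote []
scene mug [([209.7, 397.2], 0.87)]
scene tape_box [([263.0, 312.5], 0.87)]
scene loose_bundle [([307.6, 460.2], 0.6)]
side cam at [ 160. -468.  890.] [ 0.4   0.49 -0.77]
side grip []
side knob [([297.2, 193.4], 0.57)]
side pawl_pivot [([289.1, 223.4], 0.7)]
side pawl_tip [([300.9, 213.5], 0.66)]
side crank_axis [([346.7, 251.9], 0.67)]
side deck []
side lift [([298.5, 265.0], 0.57)]
side tote [([221.7, 192.9], 0.97)]
side mug [([360.9, 396.2], 0.66)]
side tape_box [([270.2, 330.4], 0.78)]
side loose_bundle [([431.9, 330.9], 0.89)]
wrist cam at [ 81. 625. 384.] [ 0.29 -0.08 -0.96]
wrist grip []
wrist knob []
wrist pawl_pivot []
wrist pawl_tip []
wrist crank_axis []
wrist deck []
wrist lift []
wrist tote []
wrist mug [([11.7, 440.6], 0.78)]
wrist tape_box []
wrist loose_bundle []
1.8
```

View pics/scene0.png

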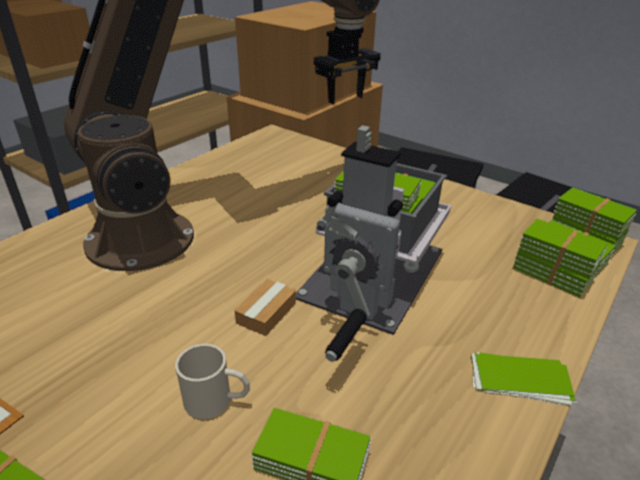

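View pics/side0.png

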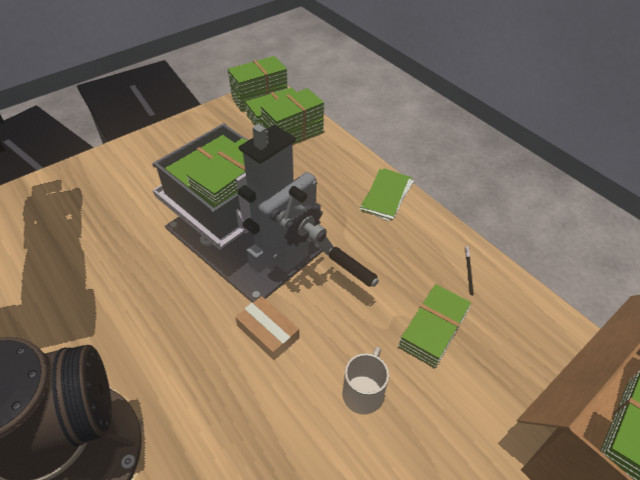

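```bash
python3 - <<'E'
from h import *
S={'knob':((336.9,198.7),(297.2,193.4)),'pivot':((322.8,227),(289.1,223.4)),'tip':((351.5,238.2),(300.9,213.5)),'axis':((327.4,292.9),(346.7,251.9)),'lift':((354.3,320.2),(298.5,265)),'mug':((209.7,397.2),(360.9,396.2)),'tape':((263,312.5),(270.2,330.4)),'bundle':((307.6,460.2),(431.9,330.9))}
for k,(a,b) in S.items():
    x,e=tri([ray('scene',a),ray('side',b)]); print(k,x.round(1),np.round(e,1))
E
```

```text
knob [525.4  44.9 274.8] [0.8 0.8]
pivot [502.8  40.3 214.9] [0.4 0.4]
tip [546.   63.5 196.1] [1.4 1.4]
axis [574.2 -41.4 159.7] [0.6 0.6]
lift [ 5.543e+02  8.530e+01 -4.000e-01] [3.4 3.4]
mug [ 467.6 -221.    -2.8] [3.6 3.6]
tape [407.9 -17.7  10.7] [2.3 2.3]
bundle [ 667.8 -211.     2.9] [0.9 0.9]
```

```bash
python3 - <<'E'
import cv2
a=cv2.imread('pics/scene0.png')[130:370,280:460];b=cv2.imread('pics/side0.png')[110:310,200:400]
cv2.imwrite('pics/z0.png',cv2.hconcat([cv2.resize(a,(390,520),interpolation=2),cv2.resize(b,(400,400),interpolation=2).copy() if 0 else cv2.copyMakeBorder(cv2.resize(b,(400,400),interpolation=2),0,120,0,0,0)]))
from h import *
for q in ['grip','knob']:
  for n in ['scene','side']:
    for r in env.trace(q,n)[:2]:
        m=r['pixels'].astype(np.uint8); ys,xs=np.nonzero(m); print(q,n,r['conf'],r['pixel'],xs.min(),xs.max(),ys.min(),ys.max(),cv2.minAreaRect(np.c_[xs,ys].astype(np.float32)))
y=0.156;L=np.array([554.3,85.3,0]);R=np.array([[np.cos(y),-np.sin(y),0],[np.sin(y),np.cos(y),0],[0,0,1]])
for k,p in {'axis':(0,-128,155),'piv':(-58,-36,215),'knob':(-34.5,-36,275.6)}.items(): print(k,L+R@p,[proj(n,L+R@p) for n in('scene','side')])
E
```

```text
grip scene 0.78 [345.2, 332.1] 326 365 308 357 ((347.0013122558594, 332.22320556640625), (18.065155029296875, 53.57048034667969), 36.52885437011719)
grip side 0.93 [353.9, 265.4] 329 376 247 285 ((352.1207275390625, 265.9482727050781), (52.919342041015625, 13.736510276794434), 35.83765411376953)
knob scene 0.72 [332.8, 223.7] 317 355 190 238 ((340.433837890625, 213.0359649658203), (39.8433952331543, 42.790809631347656), 16.50436019897461)
knob side 0.92 [293.6, 210.0] 276 307 187 229 ((292.853515625, 208.96107482910156), (23.44329261779785, 41.954620361328125), 27.407575607299805)
axis [574.18710828 -41.14565206 155.        ] [array([327.65359493, 294.80350357]), array([346.56343965, 253.68673889])]
piv [502.59756312  40.72581442 215.        ] [array([322.99313683, 226.63700917]), array([288.90193907, 223.49076964])]
knob [525.81219455  44.3769632  275.6       ] [array([336.62669703, 198.87481581]), array([297.47132123, 192.70152953])]
```

View pics/z0.png

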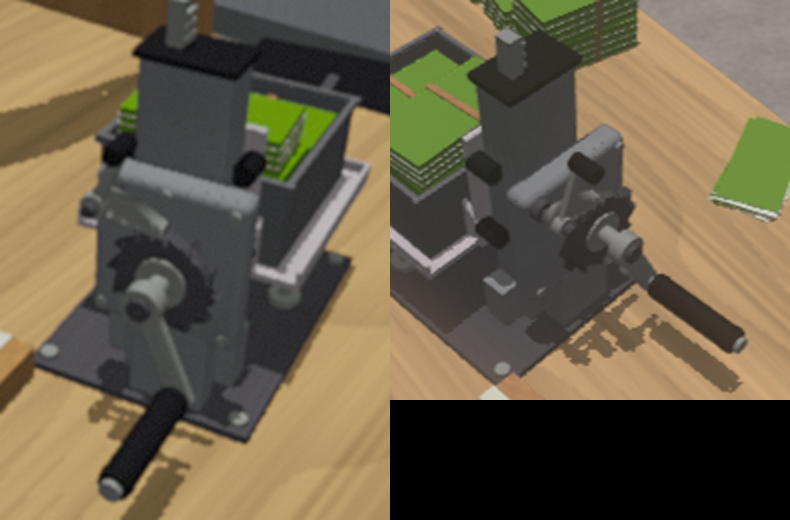

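```bash
python3 - <<'E'
from h import *
y=0.156;L=np.array([554.3,85.3,0]);R=np.array([[np.cos(y),-np.sin(y),0],[np.sin(y),np.cos(y),0],[0,0,1]])
A=np.array([574.2,-41.3,155])
for a,b in [((346.5,332.2),(352.8,265.8)),((345.2,332.1),(353.9,265.4))]:
    x,e=tri([ray('scene',a),ray('side',b)]); print('grip c',x.round(1),np.round(e,1),'lift', (R.T@(x-L)).round(1))
# fit angle: grip sleeve segment projections
for yc in(-128,-132,-124):
  for th in np.radians(np.arange(-90,-20,10)):
    g=np.array([85*np.cos(th),yc,155+85*np.sin(th)])
    o=[proj(n,L+R@(g+[0,d,0])).round(0).tolist() for n in('scene','side') for d in(-48,62)]
    print(yc,round(np.degrees(th)),o)
E
```

```text
grip c [606.  -29.2  81.5] [0.9 0.9] lift [  33.3 -121.1   81.5]
grip c [606.  -32.5  85. ] [0.2 0.2] lift [  32.8 -124.4   85. ]
-128 -90 [[313.0, 352.0], [342.0, 312.0], [363.0, 294.0], [321.0, 263.0]]
-128 -80 [[321.0, 354.0], [350.0, 314.0], [367.0, 289.0], [326.0, 259.0]]
-128 -70 [[329.0, 356.0], [357.0, 315.0], [372.0, 284.0], [331.0, 254.0]]
-128 -60 [[336.0, 356.0], [365.0, 315.0], [377.0, 278.0], [335.0, 248.0]]
-128 -50 [[344.0, 355.0], [371.0, 313.0], [381.0, 272.0], [339.0, 242.0]]
-128 -40 [[350.0, 353.0], [377.0, 311.0], [385.0, 266.0], [343.0, 236.0]]
-128 -30 [[355.0, 349.0], [383.0, 307.0], [388.0, 259.0], [346.0, 230.0]]
-132 -90 [[312.0, 353.0], [341.0, 313.0], [364.0, 295.0], [323.0, 264.0]]
-132 -80 [[320.0, 356.0], [349.0, 315.0], [369.0, 290.0], [328.0, 260.0]]
-132 -70 [[328.0, 358.0], [356.0, 316.0], [374.0, 285.0], [332.0, 255.0]]
-132 -60 [[335.0, 358.0], [364.0, 316.0], [378.0, 279.0], [337.0, 249.0]]
-132 -50 [[342.0, 357.0], [370.0, 315.0], [383.0, 273.0], [341.0, 243.0]]
-132 -40 [[349.0, 354.0], [377.0, 312.0], [387.0, 267.0], [345.0, 237.0]]
-132 -30 [[354.0, 351.0], [382.0, 309.0], [390.0, 260.0], [348.0, 231.0]]
-124 -90 [[314.0, 350.0], [343.0, 310.0], [361.0, 293.0], [320.0, 262.0]]
-124 -80 [[322.0, 353.0], [351.0, 313.0], [366.0, 288.0], [325.0, 258.0]]
-124 -70 [[330.0, 354.0], [358.0, 314.0], [371.0, 283.0], [330.0, 253.0]]
-124 -60 [[338.0, 354.0], [365.0, 313.0], [375.0, 277.0], [334.0, 247.0]]
-124 -50 [[345.0, 353.0], [372.0, 312.0], [379.0, 271.0], [338.0, 241.0]]
-124 -40 [[351.0, 351.0], [378.0, 310.0], [383.0, 264.0], [342.0, 235.0]]
-124 -30 [[357.0, 347.0], [384.0, 306.0], [387.0, 258.0], [345.0, 229.0]]
```

Emit:
drive_tool:
  commands:
    - {"dz": 40,"yaw": -7}
    - {"dz": 40,"yaw": -7}
    - {"dz": 40,"yaw": -7}
    - {"dz": 40,"yaw": -7}
    - {"dz": 40,"yaw": -7}
  grip: 0

```text
invalid input
```

Emit:
drive_tool:
  commands:
    - {"dx": 20,"dy": -28,"yaw": -7}
    - {"dx": 20,"dy": -28,"yaw": -7}
    - {"dx": 20,"dy": -28,"yaw": -7}
    - {"dx": 20,"dy": -28,"yaw": -7}
    - {"dx": 20,"dy": -28,"yaw": -3}

```text
invalid input
```

Emit:
drive_tool:
  commands:
    - {"dx": 20,"dy": -28}
    - {"dx": 20,"dy": -28}
    - {"dx": 20,"dy": -28}
    - {"dx": 20,"dy": -28}
    - {"dx": 20,"dy": -28}

```text
invalid input
```

Emit:
drive_tool:
  commands:
    - {"dx": 20,"dy": -28}
    - {"dx": 20,"dy": -28}
    - {"dx": 20,"dy": -28}
    - {"dx": 20,"dy": -28}
    - {"dx": 20,"dy": -28}

```text
invalid input
```

Emit:
drive_tool:
  commands:
    - {"dx": 19,"dy": -27}
    - {"dx": 19,"dy": -28}
    - {"dx": 19,"dy": -28}
    - {"dx": 19,"dy": -28}
    - {"dx": 18,"dy": -24}

```text
invalid input
```

Emit:
drive_tool:
  commands:
    - {"dx": 0,"dy": 0,"dz": 40,"yaw": -7}
    - {"dx": 0,"dy": 0,"dz": 40,"yaw": -7}
    - {"dx": 0,"dy": 0,"dz": 40,"yaw": -7}
    - {"dx": 0,"dy": 0,"dz": 40,"yaw": -7}
    - {"dx": 0,"dy": 0,"dz": 40,"yaw": -7}
  grip: 0

```text
t: 2.42
eef_pos: [162.2, 603.1, 416.9]
tcp_rot: [3.141, -0.0, 2.262]
ft_force: [-0.2, 0.1, -1.0]
opening: 0.708
```

Emit:
drive_tool:
  commands:
    - {"dx": 20,"dy": -28,"dz": 0,"yaw": -7}
    - {"dx": 20,"dy": -28,"dz": 0,"yaw": -7}
    - {"dx": 20,"dy": -28,"dz": 0,"yaw": -7}
    - {"dx": 20,"dy": -28,"dz": 0,"yaw": -7}
    - {"dx": 20,"dy": -28,"dz": 0,"yaw": -3}

```text
t: 2.83
eef_pos: [262.8, 462.1, 414.7]
tcp_rot: [3.141, -0.0, 1.72]
ft_force: [0.6, 0.4, -0.2]
opening: 0.358
```

Emit:
drive_tool:
  commands:
    - {"dx": 20,"dy": -28,"dz": 0,"yaw": 0}
    - {"dx": 20,"dy": -28,"dz": 0,"yaw": 0}
    - {"dx": 20,"dy": -28,"dz": 0,"yaw": 0}
    - {"dx": 20,"dy": -28,"dz": 0,"yaw": 0}
    - {"dx": 20,"dy": -28,"dz": 0,"yaw": 0}

```text
t: 3.25
eef_pos: [362.9, 322.0, 414.9]
tcp_rot: [3.141, -0.0, 1.727]
ft_force: [1.0, 0.3, -0.5]
opening: 0.027
```

Emit:
drive_tool:
  commands:
    - {"dx": 20,"dy": -28,"dz": 0,"yaw": 0}
    - {"dx": 20,"dy": -28,"dz": 0,"yaw": 0}
    - {"dx": 20,"dy": -28,"dz": 0,"yaw": 0}
    - {"dx": 20,"dy": -28,"dz": 0,"yaw": 0}
    - {"dx": 20,"dy": -28,"dz": 0,"yaw": 0}

```text
t: 3.67
eef_pos: [463.0, 181.9, 414.9]
tcp_rot: [3.141, -0.0, 1.727]
ft_force: [-0.1, 0.0, -0.3]
opening: 0.006
```

Emit:
drive_tool:
  commands:
    - {"dx": 19,"dy": -27,"dz": 0,"yaw": 0}
    - {"dx": 19,"dy": -28,"dz": 0,"yaw": 0}
    - {"dx": 19,"dy": -28,"dz": 0,"yaw": 0}
    - {"dx": 19,"dy": -28,"dz": 0,"yaw": 0}
    - {"dx": 18,"dy": -24,"dz": 0,"yaw": 0}

```text
t: 4.08
eef_pos: [557.1, 46.6, 414.7]
tcp_rot: [3.141, 0.0, 1.726]
ft_force: [0.9, 0.6, 0.5]
opening: 0.001
```

```bash
python3 - <<'E'
from h import *
im,C=snap('wrist','w1')
s=env.state();print(s['t'],s['eef_pos'])
y=0.156;L=np.array([554.3,85.3,0]);R=np.array([[np.cos(y),-np.sin(y),0],[np.sin(y),np.cos(y),0],[0,0,1]])
print('cam',-C[1].T@C[2])
for k,p in {'axis':(0,-128,155),'pawl_pivot':(-58,-36,215),'knob':(-34.5,-36,275.6),'grip':(34.6,-128,77.4),'pawl_tip':(-13,-36,199)}.items():
    r=env.place_of(k,'wrist'); print(k,proj('wrist',L+R@p,C).round(1),[(np.round(a['pixel'],1).tolist(),round(a['conf'],2)) for a in r[:2]])
    if r: print(atz(ray('wrist',r[0]['pixel'],C),p[2]), L+R@p)
E
```

```text
4.1333 [559.50857219  43.42593314 413.77775606]
cam [543.66970455 129.36939066 584.49308204]Traceback (most recent call last):
  File "<stdin>", line 7, in <module>
ValueError: it knows: buffers, crank_axis, deck, grip, knob, lift, loose_bundle, mug, pawl_pivot, pawl_tip, tape_box, tote
```

View pics/w1.png

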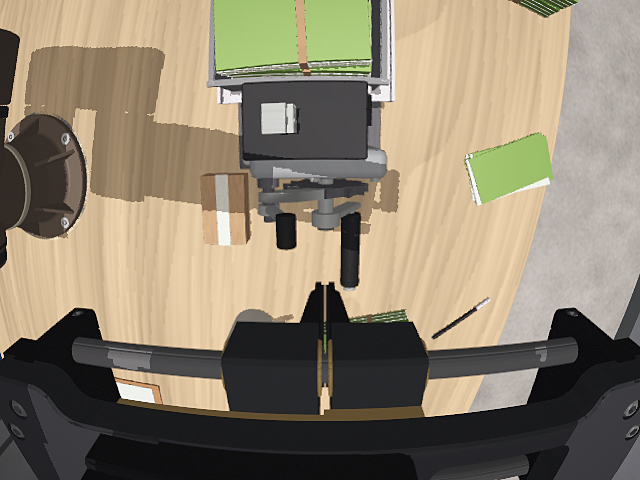

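```bash
python3 - <<'E'
from h import *
y=0.156;L=np.array([554.3,85.3,0]);R=np.array([[np.cos(y),-np.sin(y),0],[np.sin(y),np.cos(y),0],[0,0,1]])
im,C=snap('wrist','w2')
s=env.state();print(s['t'],s['eef_pos'])
for k,p in {'crank_axis':(0,-128,155),'pawl_pivot':(-58,-36,215),'knob':(-34.5,-36,275.6),'grip':(34.6,-128,77.4),'pawl_tip':(-13,-36,199)}.items():
    r=env.place_of(k,'wrist'); print(k,proj('wrist',L+R@p,C).round(1),[(np.round(a['pixel'],1).tolist(),round(a['conf'],2)) for a in r[:2]])
    if r: 
        w=atz(ray('wrist',r[0]['pixel'],C),p[2]); print(w.round(1), (L+R@p).round(1))
for k,z in(('knob',275.6),('grip',77.4)):
    r=env.trace(k,'wrist')[0]; ys,xs=np.nonzero(r['pixels']); b=cv2.minAreaRect(np.c_[xs,ys].astype(np.float32)); print(k,b,r['pixel'],xs.min(),xs.max(),ys.min(),ys.max()); print(atz(ray('wrist',b[0],C),z))
E
```

```text
4.1833 [558.12970379  45.42357768 413.6689357 ]
crank_axis [326.1 271.8] []
pawl_pivot [269.4 209.3] [([266.9, 210.6], 0.64)]
[500.2  39.  215. ] [502.6  40.7 215. ]
knob [286.3 223.8] [([280.0, 228.2], 0.71)]
[520.9  39.6 275.6] [525.8  44.4 275.6]
grip [350.  251.9] [([350.5, 249.8], 0.82)]
[608.6 -32.5  77.4] [608.4 -35.8  77.4]
pawl_tip [313.9 205.9] [([318.7, 186.2], 0.87)]
[548.9  69.2 199. ] [547.1  47.7 199. ]
knob ((288.5, 215.5), (61.0, 67.0), 90.0) [276.3, 208.8] 255 322 185 246
[526.73872235  51.86462652 275.6       ]
grip ((349.1002502441406, 246.9850311279297), (19.230663299560547, 76.22274780273438), 0.9548412561416626) [348.5, 244.3] 339 359 209 285
[605.84017074 -28.67177265  77.4       ]
```

Emit:
drive_tool:
  commands:
    - {"dx": 1,"dy": -5,"dz": -30,"yaw": 0}
    - {"dx": 0,"dy": 0,"dz": -30,"yaw": 0}
    - {"dx": 0,"dy": 0,"dz": -30,"yaw": 0}
    - {"dx": 0,"dy": 0,"dz": -30,"yaw": 0}
    - {"dx": 0,"dy": 0,"dz": -28,"yaw": 0}

```text
t: 4.95
eef_pos: [556.7, 44.2, 265.5]
tcp_rot: [3.141, 0.0, 1.728]
ft_force: [0.2, -0.6, 0.1]
opening: 0.005
```

Emit:
drive_tool:
  commands:
    - {"dx": 0,"dy": 0,"dz": 0,"yaw": 0}
    - {"dx": -5,"dy": -0.8,"dz": 0,"yaw": 0}
    - {"dx": -6,"dy": -0.9,"dz": 0,"yaw": 0}
    - {"dx": -6,"dy": -0.9,"dz": 0,"yaw": 0}
    - {"dx": -6,"dy": -1,"dz": 0,"yaw": 0}

```text
t: 5.37
eef_pos: [535.9, 40.1, 269.6]
tcp_rot: [3.133, 0.001, 1.727]
ft_force: [10.7, 4.7, 17.6]
opening: 0.006
```

Emit:
drive_tool:
  commands:
    - {"dx": -6,"dy": -0.9,"dz": 0,"yaw": 0}
    - {"dx": -6,"dy": -0.9,"dz": 0,"yaw": 0}
    - {"dx": -6,"dy": -1,"dz": 0,"yaw": 0}
    - {"dx": -6,"dy": -1,"dz": 0,"yaw": 0}
    - {"dx": 0,"dy": 0,"dz": 0,"yaw": 0}

```text
t: 5.78
eef_pos: [510.0, 36.1, 268.6]
tcp_rot: [3.138, 0.001, 1.727]
ft_force: [1.1, 0.1, 1.3]
opening: 0.004
```

```bash
python3 - <<'E'
from h import *
im,C=snap('wrist','w3');snap('scene','s3');snap('side','d3')
s=env.state();print(s['t'],s['eef_pos'],s['ft_force'])
for n in('side','scene','wrist'):
  for k in('knob','pawl_tip'):print(n,k,[(np.round(a['pixel'],1).tolist(),round(a['conf'],2)) for a in env.place_of(k,n)[:2]])
a=cv2.imread('pics/s3.png')[130:370,280:460];b=cv2.imread('pics/d3.png')[110:310,200:400]
cv2.imwrite('pics/z3.png',cv2.hconcat([cv2.resize(a,(390,520),interpolation=2),cv2.copyMakeBorder(cv2.resize(b,(400,400),interpolation=2),0,120,0,0,0)]))
E
```

```text
5.9333 [510.11631321  36.1414008  267.06883038] [ 0.1425592  -0.15055532  0.40775472]
side knob [([287.0, 201.5], 0.85)]
side pawl_tip [([303.3, 210.4], 0.73)]
scene knob [([318.3, 193.2], 0.72)]
scene pawl_tip [([355.5, 238.0], 0.64)]
wrist knob [([288.8, 309.1], 0.96), ([310.6, 256.5], 0.49)]
wrist pawl_tip [([393.4, 226.1], 0.7)]
```

View pics/z3.png

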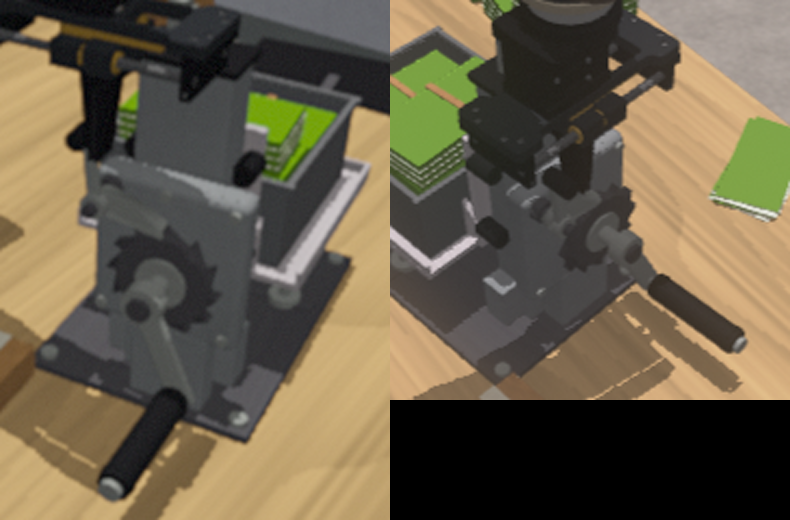

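View pics/w3.png

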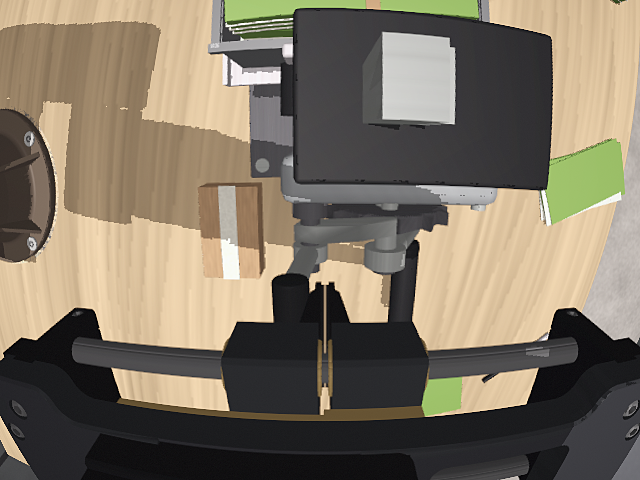

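```bash
python3 - <<'E'
from h import *
y=0.156;L=np.array([554.3,85.3,0]);R=np.array([[np.cos(y),-np.sin(y),0],[np.sin(y),np.cos(y),0],[0,0,1]])
print('tcp lift',R.T@(env.state()['eef_pos']-L))
C=cal('wrist')
# visible knob: near end top spans x 272..308, y~275..324
for px in((289,300),(288.8,309.1),(272,300),(308,300)):
    print(px,R.T@(atz(ray('wrist',px,C),279)-L))
for px in ((318.3,193.2),): print(R.T@(atz(ray('scene',px),278)-L))
for a in np.arange(.3,.8,.1):
    t=.37-a; p=(-58+65*np.sin(t),-42,215+65*np.cos(t)); print(a,p,proj('wrist',L+R@p,C),proj('scene',L+R@p))
E
```

```text
tcp lift [-51.09584728 -41.66167807 266.37118211]
(289, 300) [-68.10102178 -34.24930321 279.        ]
(288.8, 309.1) [-68.37424297 -39.08025561 279.        ]
(272, 300) [-76.18352219 -34.37042472 279.        ]
(308, 300) [-59.1554318  -34.16366023 279.        ]
[-67.20266468 -37.87947336 278.        ]
0.3 (np.float64(-53.45371492306037), -42, np.float64(279.8408150164632)) [320.20228596 315.58571618] [324.60661794 195.30112992]
0.4 (np.float64(-59.94970751316222), -42, np.float64(279.9707521936842)) [306.51825731 315.64085321] [321.06397776 194.26356396]
0.5 (np.float64(-66.42621927028017), -42, np.float64(279.45152309146124)) [293.01134718 314.99120989] [317.54559915 193.58600555]
0.6000000000000001 (np.float64(-72.81853902978725), -42, np.float64(278.28831567534934)) [279.97864439 313.66329682] [314.09066699 193.27259406]
0.7000000000000002 (np.float64(-79.06279684566645), -42, np.float64(276.49275232934514)) [267.68792931 311.7080345 ] [310.7368176  193.32288869]
```

Emit:
drive_tool:
  commands:
    - {"dx": -4,"dy": -0.6,"dz": 0,"yaw": 0}
    - {"dx": -4,"dy": -0.6,"dz": 0,"yaw": 0}
    - {"dx": -3,"dy": -0.5,"dz": 0,"yaw": 0}
    - {"dx": -2,"dy": -0.3,"dz": 0,"yaw": 0}
    - {"dx": 0,"dy": 0,"dz": 0,"yaw": 0}

```text
t: 6.65
eef_pos: [496.9, 34.1, 266.7]
tcp_rot: [-3.142, 0.0, 1.727]
ft_force: [1.0, 0.0, -0.9]
opening: 0.003
```

```bash
python3 - <<'E'
from h import *
y=0.156;L=np.array([554.3,85.3,0]);R=np.array([[np.cos(y),-np.sin(y),0],[np.sin(y),np.cos(y),0],[0,0,1]])
im,C=snap('wrist','w4');cv2.imwrite('pics/z4.png',cv2.resize(im[230:380,220:420,::-1],(800,600)))
s=env.state();print('tcp lift',R.T@(s['eef_pos']-L),s['ft_force'])
for r in env.place_of('knob','wrist'): print(r, R.T@(atz(ray('wrist',r['pixel'],C),277)-L))
E
```

```text
tcp lift [-64.65306979 -41.66157658 266.77479683] [0.85446694 0.5589954  0.4988646 ]
{'pixel': [291.1, 308.7], 'conf': 0.81} [-81.09299764 -40.03438993 277.        ]
{'pixel': [414.0, 224.3], 'conf': 0.39} [-24.67061576   1.97750614 277.        ]
```

View pics/z4.png

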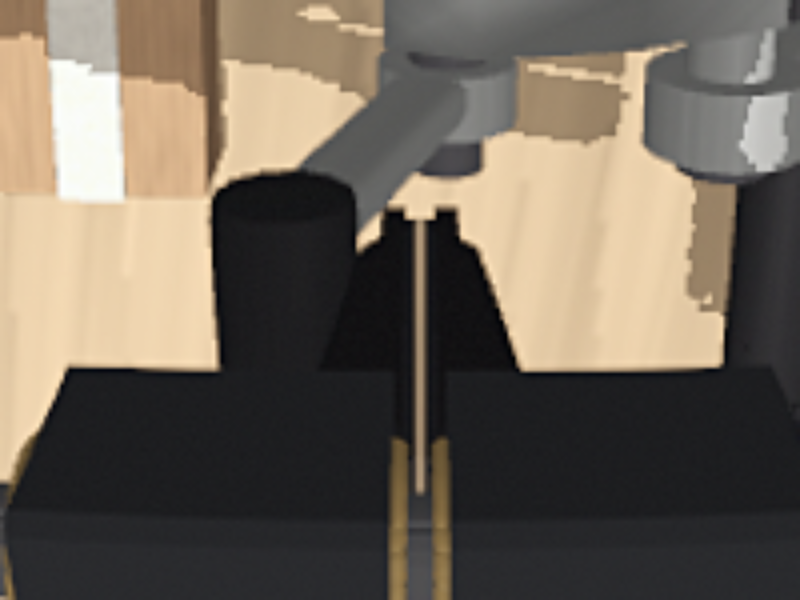

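Emit:
drive_tool:
  commands:
    - {"dx": -2,"dy": -0.3,"dz": 0,"yaw": 0}
    - {"dx": 0,"dy": 0,"dz": 0,"yaw": 0}

```text
t: 6.92
eef_pos: [495.3, 33.8, 266.7]
tcp_rot: [3.141, 0.0, 1.727]
ft_force: [1.9, 0.2, -2.1]
opening: 0.005
```

Emit:
drive_tool:
  commands:
    - {"dx": 12,"dy": 2,"dz": 0,"yaw": 0}
    - {"dx": 3,"dy": 0,"dz": 25,"yaw": 0}
    - {"dx": 0,"dy": -20,"dz": 25,"yaw": 0}
    - {"dx": 0,"dy": -30,"dz": 0,"yaw": 0}
    - {"dx": 0,"dy": -29,"dz": 0,"yaw": 0}

```text
t: 7.33
eef_pos: [510.3, -43.7, 318.0]
tcp_rot: [3.14, 0.001, 1.729]
ft_force: [1.0, 0.6, 0.1]
opening: 0.005
```

Emit:
drive_tool:
  commands:
    - {"dx": 33,"dy": 0,"dz": -20,"yaw": 0}
    - {"dx": 33,"dy": 0,"dz": -20,"yaw": 0}
    - {"dx": 33,"dy": 0,"dz": -20,"yaw": 0}
    - {"dx": 0,"dy": 0,"dz": -30,"yaw": 0}
    - {"dx": 0,"dy": 0,"dz": -30,"yaw": 0}
  grip: 1

```text
t: 7.75
eef_pos: [610.1, -43.2, 194.9]
tcp_rot: [-3.141, -0.0, 1.727]
ft_force: [0.4, 0.7, -1.2]
opening: 0.3
```

Emit:
drive_tool:
  commands:
    - {"dx": 0,"dy": 0,"dz": 0,"yaw": 0}
    - {"dx": 0,"dy": 0,"dz": 0,"yaw": 0}
    - {"dx": 0,"dy": 0,"dz": 0,"yaw": 0}
    - {"dx": 0,"dy": 0,"dz": 0,"yaw": 0}

```text
t: 8.08
eef_pos: [609.9, -43.2, 199.0]
tcp_rot: [3.139, 0.001, 1.727]
ft_force: [0.0, -0.7, 0.2]
opening: 0.575
```

```bash
python3 - <<'E'
from h import *
y=0.156;L=np.array([554.3,85.3,0]);R=np.array([[np.cos(y),-np.sin(y),0],[np.sin(y),np.cos(y),0],[0,0,1]])
im,C=snap('wrist','w5');snap('scene','s5')
s=env.state();print('tcp',s['eef_pos'],'lift',R.T@(s['eef_pos']-L),s['ft_force'])
for d in(-48,0,62): print('pred',d,proj('wrist',L+R@np.array([34.6,-128+d,77.4]),C))
for r in env.place_of('grip','wrist')[:2]: print(r, R.T@(atz(ray('wrist',r['pixel'],C),77.4)-L))
for n in('wrist','scene'):
  for q in('pawl_tip','knob'): print(n,q,env.place_of(q,n)[:1])
E
```

```text
tcp [609.7679741  -43.20277006 198.61127922] lift [  34.82918477 -135.56026686  198.61127922] [-0.28440957 -0.64079726  1.33835906]
pred -48 [323.9899643 281.6687154]
pred 0 [324.03785699 226.98399653]
pred 62 [324.11756064 150.00086774]
{'pixel': [323.1, 224.2], 'conf': 0.71} [  33.83985657 -125.67313583   77.4       ]
wrist pawl_tip [{'pixel': [236.8, 65.5], 'conf': 0.56}]
wrist knob []
scene pawl_tip [{'pixel': [352.5, 238.5], 'conf': 0.5}]
scene knob [{'pixel': [309.2, 189.9], 'conf': 0.47}]
```

View pics/w5.png

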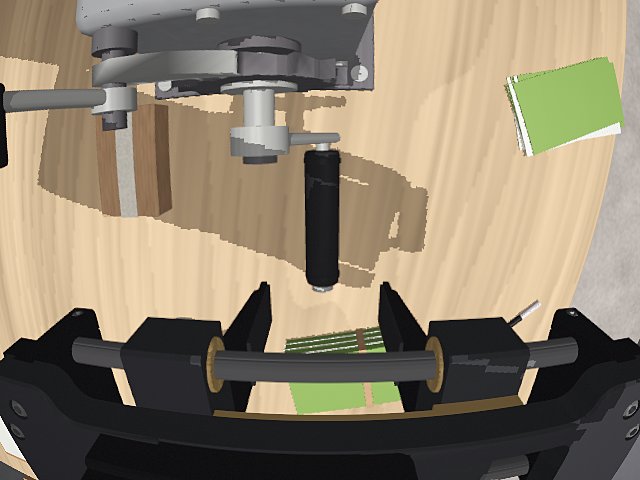

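View pics/s5.png

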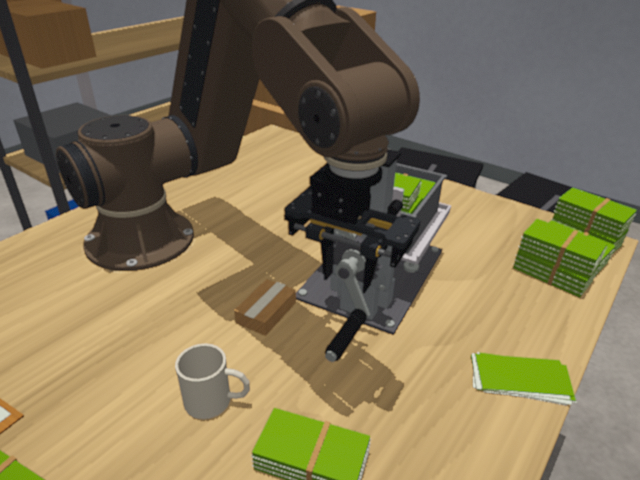

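Emit:
drive_tool:
  commands:
    - {"dx": -1,"dy": 0,"dz": -30,"yaw": 0}
    - {"dx": 0,"dy": 0,"dz": -30,"yaw": 0}
    - {"dx": 0,"dy": 0,"dz": -30,"yaw": 0}
    - {"dx": 0,"dy": 0,"dz": -30,"yaw": 0}
    - {"dx": 0,"dy": 0,"dz": -20,"yaw": 0}

```text
t: 8.85
eef_pos: [607.5, -43.0, 54.2]
tcp_rot: [-3.14, -0.001, 1.727]
ft_force: [0.3, -0.3, -0.0]
opening: 0.998
```

Emit:
drive_tool:
  commands:
    - {"dx": 0,"dy": 0,"dz": 0,"yaw": 0}
    - {"dx": 0,"dy": 0,"dz": 0,"yaw": 0}
    - {"dx": 0,"dy": 0,"dz": 0,"yaw": 0}
    - {"dx": 0,"dy": 0,"dz": 0,"yaw": 0}
    - {"dx": 0,"dy": 0,"dz": 0,"yaw": 0}
  grip: 0

```text
t: 9.27
eef_pos: [609.0, -43.2, 58.2]
tcp_rot: [3.139, 0.001, 1.727]
ft_force: [0.4, 0.1, 0.0]
opening: 0.702
```

Emit:
drive_tool:
  commands:
    - {"dx": 0,"dy": 0,"dz": 0,"yaw": 0}
    - {"dx": 0,"dy": 0,"dz": 0,"yaw": 0}
    - {"dx": 0,"dy": 0,"dz": 0,"yaw": 0}
    - {"dx": 0,"dy": 0,"dz": 0,"yaw": 0}
    - {"dx": 0,"dy": 0,"dz": 0,"yaw": 0}

```text
t: 9.68
eef_pos: [608.4, -43.2, 56.7]
tcp_rot: [3.141, 0.0, 1.727]
ft_force: [0.1, 0.8, -0.5]
opening: 0.357
```

Emit:
drive_tool:
  commands:
    - {"dx": 0,"dy": 0,"dz": 0,"yaw": 0}
    - {"dx": 0,"dy": 0,"dz": 0,"yaw": 0}
    - {"dx": 0,"dy": 0,"dz": 0,"yaw": 0}
    - {"dx": 0,"dy": 0,"dz": 0,"yaw": 0}

```text
t: 10.02
eef_pos: [608.3, -43.1, 56.6]
tcp_rot: [-3.142, -0.0, 1.727]
ft_force: [-0.7, 0.0, 0.6]
opening: 0.288
```

```bash
python3 - <<'E'
from h import *
y=0.156;L=np.array([554.3,85.3,0]);R=np.array([[np.cos(y),-np.sin(y),0],[np.sin(y),np.cos(y),0],[0,0,1]])
s=env.state();print('tcp',s['eef_pos'],'lift',R.T@(s['eef_pos']-L),s['ft_force'],s['opening'])
im,C=snap('wrist','w6');snap('scene','s6')
cv2.imwrite('pics/z6.png',cv2.resize(cv2.imread('pics/s6.png')[130:370,240:500],(780,720))[:600])
E
```

```text
tcp [608.30585021 -43.10788763  56.64994766] lift [  33.39955765 -135.23936931   56.64994766] [-0.66658736  0.02749573  0.55746865] 0.2876780236287927
```

View pics/z6.png

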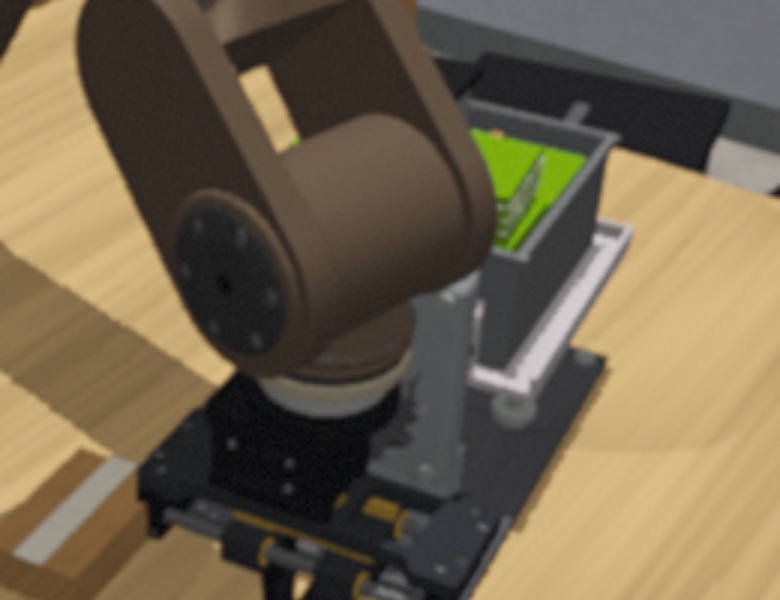

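View pics/w6.png

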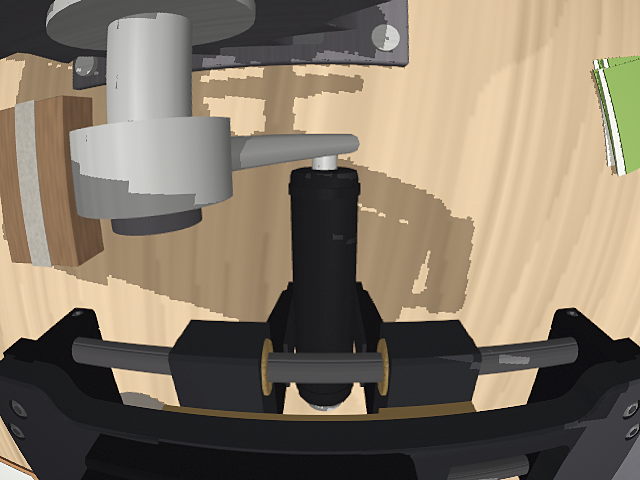

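Emit:
drive_tool:
  commands:
    - {"dx": -4.4,"dy": -0.7,"dz": -1.7,"yaw": 0}
    - {"dx": -4.4,"dy": -0.7,"dz": -1.5,"yaw": 0}
    - {"dx": -4.4,"dy": -0.7,"dz": -1.2,"yaw": 0}
    - {"dx": -4.4,"dy": -0.7,"dz": -1.0,"yaw": 0}
    - {"dx": 0,"dy": 0,"dz": 0,"yaw": 0}

```text
t: 10.53
eef_pos: [592.2, -45.9, 51.5]
tcp_rot: [3.137, 0.001, 1.726]
ft_force: [10.2, 3.1, -2.3]
opening: 0.286
```

```bash
python3 - <<'E'
from h import *
y=0.156;L=np.array([554.3,85.3,0]);R=np.array([[np.cos(y),-np.sin(y),0],[np.sin(y),np.cos(y),0],[0,0,1]])
s=env.state();print('tcp',s['eef_pos'],'lift',R.T@(s['eef_pos']-L),'F lift',R.T@s['ft_force'],s['opening'])
im,C=snap('wrist','w7');snap('scene','s7');snap('side','d7')
for n in('wrist','scene','side'): print(n,env.place_of('pawl_tip',n)[:1])
cv2.imwrite('pics/z7.png',np.hstack([cv2.resize(cv2.imread('pics/d7.png')[110:310,200:400],(400,400)),cv2.resize(cv2.imread('pics/s7.png')[130:370,280:520],(400,400))]))
E
```

```text
tcp [592.22646742 -45.94336771  51.5218956 ] lift [  17.07488935 -135.5421951    51.5218956 ] F lift [10.53279608  1.47041522 -2.33082984] 0.2860115118999067
wrist []
scene []
side [{'pixel': [302.1, 202.2], 'conf': 0.51}]
```

View pics/z7.png

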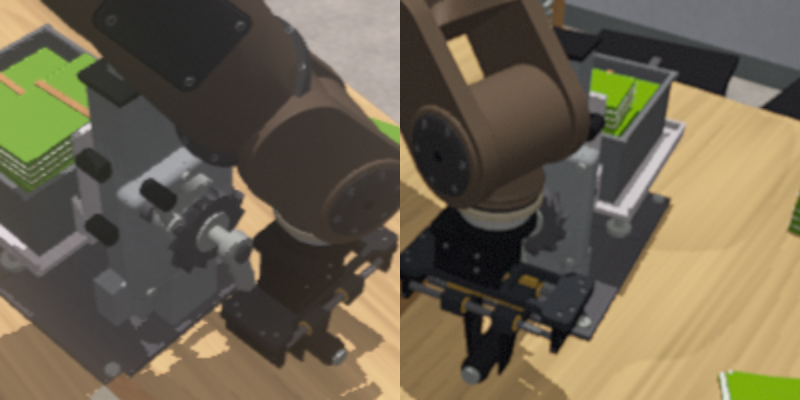

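View pics/w7.png

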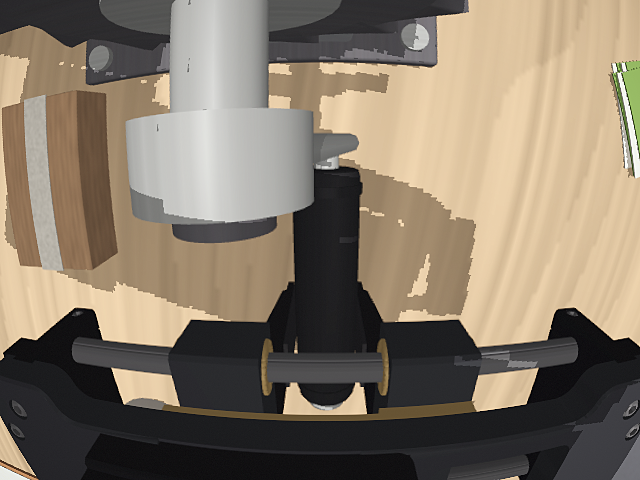

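```bash
python3 - <<'E'
from h import *
f=lambda n:cv2.resize(cv2.imread(f'pics/{n}.png')[180:250,260:340],(400,350),interpolation=2)
cv2.imwrite('pics/z8.png',np.hstack([f('side0'),f('d7')]))
for z in(199,220): print(proj('side',(545,60,z)),proj('side',(547,47.7,z)))
E
```

```text
[301.4196115  213.04023281] [306.21973664 216.38246186]
[301.29474683 205.21512401] [306.17822618 208.57126192]
```

View pics/z8.png

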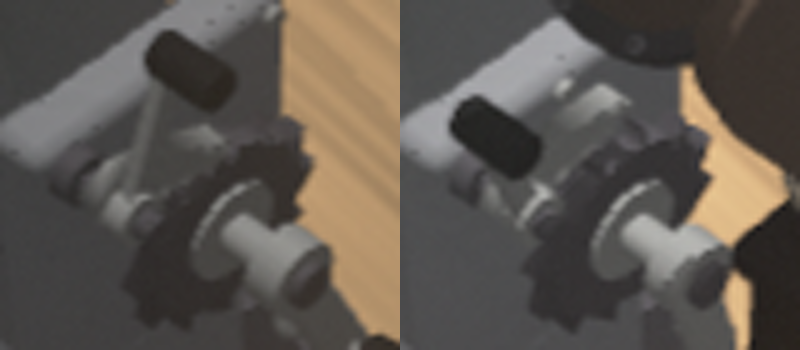

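```bash
cat > arc.py <<'E'
import numpy as np,sys,json
def arc(a0,steps,r=85.):
    a=np.radians(np.r_[a0,a0+np.cumsum(steps)]);x=np.diff(r*np.cos(a));z=np.diff(r*np.sin(a))
    for i in range(len(x)): print(round(np.degrees(a[i+1]),1),round(x[i]*np.cos(.156),1),round(x[i]*np.sin(.156),1),round(z[i],1))
E
python3 -c "
from arc import *
arc(-79.5,[3,5,6,6,6,6,6,6,6,6,6,3.5]+[3]*36)"
```

```text
-76.5 4.3 0.7 0.9
-71.5 7.0 1.1 2.0
-65.5 8.2 1.3 3.3
-59.5 7.8 1.2 4.1
-53.5 7.3 1.2 4.9
-47.5 6.8 1.1 5.7
-41.5 6.2 1.0 6.3
-35.5 5.5 0.9 7.0
-29.5 4.7 0.7 7.5
-23.5 3.9 0.6 8.0
-17.5 3.1 0.5 8.3
-14.0 1.4 0.2 5.0
-11.0 1.0 0.1 4.3
-8.0 0.7 0.1 4.4
-5.0 0.5 0.1 4.4
-2.0 0.3 0.0 4.4
1.0 0.0 0.0 4.4
4.0 -0.2 -0.0 4.4
7.0 -0.4 -0.1 4.4
10.0 -0.6 -0.1 4.4
13.0 -0.9 -0.1 4.4
16.0 -1.1 -0.2 4.3
19.0 -1.3 -0.2 4.2
22.0 -1.5 -0.2 4.2
25.0 -1.8 -0.3 4.1
28.0 -2.0 -0.3 4.0
31.0 -2.2 -0.3 3.9
34.0 -2.4 -0.4 3.8
37.0 -2.6 -0.4 3.6
40.0 -2.7 -0.4 3.5
43.0 -2.9 -0.5 3.3
46.0 -3.1 -0.5 3.2
49.0 -3.2 -0.5 3.0
52.0 -3.4 -0.5 2.8
55.0 -3.5 -0.6 2.6
58.0 -3.7 -0.6 2.5
61.0 -3.8 -0.6 2.3
64.0 -3.9 -0.6 2.1
67.0 -4.0 -0.6 1.8
70.0 -4.1 -0.6 1.6
73.0 -4.2 -0.7 1.4
76.0 -4.2 -0.7 1.2
79.0 -4.3 -0.7 1.0
82.0 -4.3 -0.7 0.7
85.0 -4.4 -0.7 0.5
88.0 -4.4 -0.7 0.3
91.0 -4.4 -0.7 0.0
94.0 -4.4 -0.7 -0.2
```

Emit:
drive_tool:
  commands:
    - {"dx": 4.3,"dy": 0.7,"dz": 0.9,"yaw": 0}
    - {"dx": 7.0,"dy": 1.1,"dz": 2.0,"yaw": 0}
    - {"dx": 8.2,"dy": 1.3,"dz": 3.3,"yaw": 0}
    - {"dx": 7.8,"dy": 1.2,"dz": 4.1,"yaw": 0}

```text
t: 11.17
eef_pos: [619.9, -41.3, 62.8]
tcp_rot: [3.137, 0.001, 1.727]
ft_force: [1.9, 4.4, 11.4]
opening: 0.292
```

Emit:
drive_tool:
  commands:
    - {"dx": 7.3,"dy": 1.2,"dz": 4.9,"yaw": 0}
    - {"dx": 6.8,"dy": 1.1,"dz": 5.7,"yaw": 0}
    - {"dx": 6.2,"dy": 1.0,"dz": 6.3,"yaw": 0}

```text
t: 11.42
eef_pos: [639.0, -38.1, 80.0]
tcp_rot: [3.14, 0.0, 1.727]
ft_force: [-4.4, 1.2, 13.7]
opening: 0.29
```

```bash
cat > st.py <<'E'
from h import *
y=0.156;L=np.array([554.3,85.3,0]);R=np.array([[np.cos(y),-np.sin(y),0],[np.sin(y),np.cos(y),0],[0,0,1]])
s=env.state();p=R.T@(s['eef_pos']-L);f=R.T@s['ft_force'];v=p-[0,0,154-19];a=np.arctan2(v[2],v[0])
print('lift',p.round(1),'ang',np.degrees(a).round(1),'r',np.hypot(v[0],v[2]).round(2),'F',f.round(1),'Ft',(-np.sin(a)*f[0]+np.cos(a)*f[2]).round(2),'Fr',(np.cos(a)*f[0]+np.sin(a)*f[2]).round(2),'op',s['opening'].round(3),'t',s['t'])
E
python3 st.py
```

```text
Traceback (most recent call last):
  File "st.py", line 4, in <module>
    print('lift',p.round(1),'ang',np.degrees(a).round(1),'r',np.hypot(v[0],v[2]).round(2),'F',f.round(1),'Ft',(-np.sin(a)*f[0]+np.cos(a)*f[2]).round(2),'Fr',(np.cos(a)*f[0]+np.sin(a)*f[2]).round(2),'op',s['opening'].round(3),'t',s['t'])
                                                                                                                                                                                                           ^^^^^^^^^^^^^^^^^^
AttributeError: 'float' object has no attribute 'round'
```

```bash
sed -i "s/s\['opening'\].round(3)/round(s['opening'],3)/" st.py; python3 st.py
```

```text
lift [  64.5 -135.    80. ] ang -40.4 r 84.76 F [-4.1  1.8 13.7] Ft 7.74 Fr -12.03 op 0.29 t 11.4167
```

Emit:
drive_tool:
  commands:
    - {"dx": 0,"dy": 0,"dz": 0,"yaw": 0}
    - {"dx": 0,"dy": 0,"dz": 0,"yaw": 0}

```text
t: 11.58
eef_pos: [639.1, -38.2, 80.3]
tcp_rot: [3.139, 0.001, 1.727]
ft_force: [-3.2, 1.9, 14.0]
opening: 0.286
```

```bash
python3 st.py
```

```text
lift [  64.6 -135.2   80.3] ang -40.2 r 84.6 F [-2.9  2.4 14. ] Ft 8.84 Fr -11.24 op 0.286 t 11.5833
```

```bash
cat > arc2.py <<'E'
import numpy as np
def arc2(p,c,angs,r=85.):
    p=np.array(p,float)
    for a in angs:
        t=np.radians(a);q=np.array(c)+r*np.array([np.cos(t),np.sin(t)]);d=q-p;d=[round(d[0]*np.cos(.156),1),round(d[0]*np.sin(.156),1),round(d[1],1)]
        p=p+[d[0]*np.cos(.156)+d[1]*np.sin(.156),d[2]]; print(a,d,p.round(1))
E
python3 -c "
from arc2 import *
arc2((63.7,97.7),(-2.5,153),[-36,-31,-25.5,-20,-15,-12,-9,-6,-3,0,3,6,9,12])"
```

```text
-36 [np.float64(2.5), np.float64(0.4), np.float64(5.3)] [ 66.2 103. ]
-31 [np.float64(4.1), np.float64(0.6), np.float64(6.2)] [ 70.4 109.2]
-25.5 [np.float64(3.8), np.float64(0.6), np.float64(7.2)] [ 74.2 116.4]
-20 [np.float64(3.1), np.float64(0.5), np.float64(7.5)] [ 77.4 123.9]
-15 [np.float64(2.2), np.float64(0.3), np.float64(7.1)] [ 79.6 131. ]
-12 [np.float64(1.0), np.float64(0.2), np.float64(4.3)] [ 80.6 135.3]
-9 [np.float64(0.8), np.float64(0.1), np.float64(4.4)] [ 81.4 139.7]
-6 [np.float64(0.6), np.float64(0.1), np.float64(4.4)] [ 82.  144.1]
-3 [np.float64(0.4), np.float64(0.1), np.float64(4.5)] [ 82.4 148.6]
0 [np.float64(0.1), np.float64(0.0), np.float64(4.4)] [ 82.5 153. ]
3 [np.float64(-0.1), np.float64(-0.0), np.float64(4.4)] [ 82.4 157.4]
6 [np.float64(-0.4), np.float64(-0.1), np.float64(4.5)] [ 82.  161.9]
9 [np.float64(-0.6), np.float64(-0.1), np.float64(4.4)] [ 81.4 166.3]
12 [np.float64(-0.8), np.float64(-0.1), np.float64(4.4)] [ 80.6 170.7]
```

Emit:
drive_tool:
  commands:
    - {"dx": 2.5,"dy": 0.4,"dz": 5.3,"yaw": 0}
    - {"dx": 4.1,"dy": 0.6,"dz": 6.2,"yaw": 0}
    - {"dx": 3.8,"dy": 0.6,"dz": 7.2,"yaw": 0}
    - {"dx": 3.1,"dy": 0.5,"dz": 7.5,"yaw": 0}
    - {"dx": 2.2,"dy": 0.3,"dz": 7.1,"yaw": 0}

```text
t: 12.0
eef_pos: [654.7, -35.9, 113.2]
tcp_rot: [3.139, 0.001, 1.727]
ft_force: [-1.7, 0.6, 8.5]
opening: 0.285
```

Emit:
drive_tool:
  commands:
    - {"dx": 1.0,"dy": 0.2,"dz": 4.3,"yaw": 0}
    - {"dx": 0,"dy": 0,"dz": 0,"yaw": 0}

```text
t: 12.17
eef_pos: [655.8, -35.7, 118.2]
tcp_rot: [3.139, 0.001, 1.727]
ft_force: [-1.7, -0.0, 9.6]
opening: 0.287
```

```bash
python3 st.py
```

```text
lift [  81.5 -135.3  118.2] ang -11.7 r 83.2 F [-1.6  0.2  9.6] Ft 9.07 Fr -3.55 op 0.287 t 12.1667
```

Emit:
drive_tool:
  commands:
    - {"dx": 0.8,"dy": 0.1,"dz": 4.4,"yaw": 0}
    - {"dx": 0.5,"dy": 0.1,"dz": 4.4,"yaw": 0}
    - {"dx": 0.3,"dy": 0.1,"dz": 4.5,"yaw": 0}
    - {"dx": 0.1,"dy": 0,"dz": 4.4,"yaw": 0}
    - {"dx": -0.1,"dy": 0,"dz": 4.4,"yaw": 0}

```text
t: 12.58
eef_pos: [656.9, -35.6, 139.4]
tcp_rot: [3.14, 0.001, 1.727]
ft_force: [-1.6, -0.1, 7.8]
opening: 0.288
```

Emit:
drive_tool:
  commands:
    - {"dx": -0.4,"dy": -0.1,"dz": 4.5,"yaw": 0}
    - {"dx": -0.6,"dy": -0.1,"dz": 4.4,"yaw": 0}
    - {"dx": -0.8,"dy": -0.1,"dz": 4.4,"yaw": 0}

```text
t: 12.83
eef_pos: [655.0, -35.9, 152.6]
tcp_rot: [3.14, 0.001, 1.727]
ft_force: [-2.7, -0.0, 7.7]
opening: 0.291
```

```bash
python3 st.py; python3 -c "
from arc2 import *
arc2((80.6,170.7),(-2.5,153),list(range(15,60,3)))"
```

```text
lift [  80.6 -135.4  152.6] ang 12.3 r 82.55 F [-2.6  0.4  7.7] Ft 8.1 Fr -0.93 op 0.291 t 12.8333
15 [np.float64(-1.0), np.float64(-0.2), np.float64(4.3)] [ 79.6 175. ]
18 [np.float64(-1.2), np.float64(-0.2), np.float64(4.3)] [ 78.4 179.3]
21 [np.float64(-1.5), np.float64(-0.2), np.float64(4.2)] [ 76.9 183.5]
24 [np.float64(-1.7), np.float64(-0.3), np.float64(4.1)] [ 75.1 187.6]
27 [np.float64(-1.9), np.float64(-0.3), np.float64(4.0)] [ 73.2 191.6]
30 [np.float64(-2.1), np.float64(-0.3), np.float64(3.9)] [ 71.1 195.5]
33 [np.float64(-2.3), np.float64(-0.4), np.float64(3.8)] [ 68.7 199.3]
36 [np.float64(-2.5), np.float64(-0.4), np.float64(3.7)] [ 66.2 203. ]
39 [np.float64(-2.6), np.float64(-0.4), np.float64(3.5)] [ 63.6 206.5]
42 [np.float64(-2.9), np.float64(-0.5), np.float64(3.4)] [ 60.6 209.9]
45 [np.float64(-3.0), np.float64(-0.5), np.float64(3.2)] [ 57.6 213.1]
48 [np.float64(-3.2), np.float64(-0.5), np.float64(3.1)] [ 54.4 216.2]
51 [np.float64(-3.3), np.float64(-0.5), np.float64(2.9)] [ 51.  219.1]
54 [np.float64(-3.5), np.float64(-0.6), np.float64(2.7)] [ 47.5 221.8]
57 [np.float64(-3.6), np.float64(-0.6), np.float64(2.5)] [ 43.8 224.3]
```

```bash
python3 - <<'E'
from h import *
snap('scene','s9');snap('side','d9')
cv2.imwrite('pics/z9.png',np.hstack([cv2.resize(cv2.imread('pics/d9.png')[140:300,140:300],(400,400),interpolation=2),cv2.resize(cv2.imread('pics/s9.png')[160:300,360:500],(400,400),interpolation=2)]))
E
```

```text
(no output)
```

View pics/z9.png

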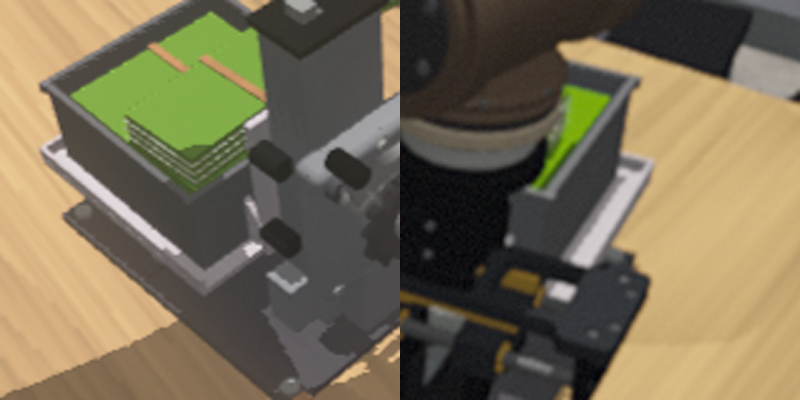

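```bash
python3 -c "
from arc2 import *
arc2((80.6,170.7),(-2.5,153),[12+3.75*i for i in range(1,32)])" | sed 's/np.float64//g'
```

```text
15.75 [(-1.3), (-0.2), (5.4)] [ 79.3 176.1]
19.5 [(-1.6), (-0.3), (5.3)] [ 77.7 181.4]
23.25 [(-2.0), (-0.3), (5.2)] [ 75.6 186.6]
27.0 [(-2.4), (-0.4), (5.0)] [ 73.2 191.6]
30.75 [(-2.6), (-0.4), (4.9)] [ 70.6 196.5]
34.5 [(-3.0), (-0.5), (4.6)] [ 67.5 201.1]
38.25 [(-3.2), (-0.5), (4.5)] [ 64.3 205.6]
42.0 [(-3.6), (-0.6), (4.3)] [ 60.6 209.9]
45.75 [(-3.8), (-0.6), (4.0)] [ 56.8 213.9]
49.5 [(-4.0), (-0.6), (3.7)] [ 52.8 217.6]
53.25 [(-4.3), (-0.7), (3.5)] [ 48.4 221.1]
57.0 [(-4.5), (-0.7), (3.2)] [ 43.8 224.3]
60.75 [(-4.7), (-0.7), (2.9)] [ 39.1 227.2]
64.5 [(-4.9), (-0.8), (2.5)] [ 34.1 229.7]
68.25 [(-5.1), (-0.8), (2.2)] [ 29.  231.9]
72.0 [(-5.1), (-0.8), (1.9)] [ 23.8 233.8]
75.75 [(-5.3), (-0.8), (1.6)] [ 18.4 235.4]
79.5 [(-5.4), (-0.8), (1.2)] [ 13.  236.6]
83.25 [(-5.4), (-0.9), (0.8)] [  7.5 237.4]
87.0 [(-5.5), (-0.9), (0.5)] [  1.9 237.9]
90.75 [(-5.5), (-0.9), (0.1)] [ -3.6 238. ]
94.5 [(-5.5), (-0.9), (-0.3)] [ -9.2 237.7]
98.25 [(-5.4), (-0.9), (-0.6)] [-14.7 237.1]
102.0 [(-5.4), (-0.9), (-1.0)] [-20.2 236.1]
105.75 [(-5.3), (-0.8), (-1.3)] [-25.5 234.8]
109.5 [(-5.3), (-0.8), (-1.7)] [-30.9 233.1]
113.25 [(-5.1), (-0.8), (-2.0)] [-36.  231.1]
117.0 [(-5.0), (-0.8), (-2.4)] [-41.1 228.7]
120.75 [(-4.8), (-0.8), (-2.7)] [-46. 226.]
124.5 [(-4.6), (-0.7), (-2.9)] [-50.6 223.1]
128.25 [(-4.4), (-0.7), (-3.3)] [-55.1 219.8]
```

Emit:
drive_tool:
  commands:
    - {"dx": -1.3,"dy": -0.2,"dz": 5.4,"yaw": 0}
    - {"dx": -1.7,"dy": -0.3,"dz": 5.3,"yaw": 0}

```text
t: 13.1
eef_pos: [651.9, -36.4, 163.1]
tcp_rot: [3.14, 0.0, 1.727]
ft_force: [-2.6, 0.0, 8.3]
opening: 0.286
```

Emit:
drive_tool:
  commands:
    - {"dx": -2.0,"dy": -0.3,"dz": 5.2,"yaw": 0}
    - {"dx": -2.4,"dy": -0.4,"dz": 5.0,"yaw": 0}

```text
t: 13.27
eef_pos: [647.4, -37.1, 173.3]
tcp_rot: [3.14, 0.001, 1.727]
ft_force: [-0.3, 0.2, 3.4]
opening: 0.288
```

Emit:
drive_tool:
  commands:
    - {"dx": 0,"dy": 0,"dz": 0,"yaw": 0}
    - {"dx": 0,"dy": 0,"dz": 0,"yaw": 0}

```text
t: 13.43
eef_pos: [647.5, -37.1, 173.1]
tcp_rot: [3.14, 0.001, 1.727]
ft_force: [-0.9, -1.1, 5.4]
opening: 0.293
```

```bash
python3 st.py;python3 -c "
from arc2 import *
arc2((73.2,191.6),(-2.5,153),[28,29,30,31,32])" | sed 's/np.float64//g'
```

```text
lift [  73.  -135.4  173.1] ang 27.5 r 82.37 F [-1.1 -1.   5.4] Ft 5.33 Fr 1.54 op 0.293 t 13.4333
28 [(-0.6), (-0.1), (1.3)] [ 72.6 192.9]
29 [(-0.7), (-0.1), (1.3)] [ 71.9 194.2]
30 [(-0.8), (-0.1), (1.3)] [ 71.1 195.5]
31 [(-0.7), (-0.1), (1.3)] [ 70.4 196.8]
32 [(-0.8), (-0.1), (1.2)] [ 69.6 198. ]
```

Emit:
drive_tool:
  commands:
    - {"dx": -0.6,"dy": -0.1,"dz": 1.3,"yaw": 0}
    - {"dx": -0.7,"dy": -0.1,"dz": 1.3,"yaw": 0}
    - {"dx": 0,"dy": 0,"dz": 0,"yaw": 0}
    - {"dx": 0,"dy": 0,"dz": 0,"yaw": 0}

```text
t: 13.77
eef_pos: [646.4, -37.3, 175.0]
tcp_rot: [3.141, 0.0, 1.727]
ft_force: [1.2, -1.4, 3.5]
opening: 0.286
```

```bash
python3 st.py
```

```text
lift [  71.9 -135.4  175. ] ang 29.1 r 82.32 F [ 1.  -1.5  3.5] Ft 2.58 Fr 2.54 op 0.286 t 13.7667
```

Emit:
drive_tool:
  commands:
    - {"dx": -0.8,"dy": -0.1,"dz": 1.3,"yaw": 0}
    - {"dx": -0.3,"dy": -0.1,"dz": 0.5,"yaw": 0}
    - {"dx": 0,"dy": 0,"dz": 0,"yaw": 0}
    - {"dx": 0,"dy": 0,"dz": 0,"yaw": 0}

```text
t: 14.1
eef_pos: [645.3, -37.5, 176.8]
tcp_rot: [3.141, 0.0, 1.727]
ft_force: [3.0, -2.7, 3.2]
opening: 0.287
```

```bash
python3 st.py; python3 -c "
from h import *
snap('side','d10')" ; python3 st.py
```

```text
lift [  70.8 -135.4  176.8] ang 30.6 r 82.24 F [ 2.6 -3.1  3.2] Ft 1.46 Fr 3.85 op 0.287 t 14.1
lift [  70.8 -135.4  176.9] ang 30.6 r 82.26 F [ 2.9 -2.4  3.8] Ft 1.74 Fr 4.43 op 0.291 t 14.15
```

Emit:
drive_tool:
  commands:
    - {"dx": -0.2,"dy": 0,"dz": 1.0,"yaw": 0}
    - {"dx": 0,"dy": 0,"dz": 0,"yaw": 0}
    - {"dx": 0,"dy": 0,"dz": 0,"yaw": 0}
    - {"dx": 0,"dy": 0,"dz": 0,"yaw": 0}

```text
t: 14.48
eef_pos: [644.8, -37.5, 177.8]
tcp_rot: [3.142, 0.0, 1.727]
ft_force: [3.1, -3.2, 2.5]
opening: 0.29
```

```bash
python3 st.py; python3 -c "
from h import *
snap('wrist','w10')
f=lambda n:cv2.resize(cv2.imread(f'pics/{n}.png')[140:300,180:360],(400,350),interpolation=2)
cv2.imwrite('pics/z10.png',np.hstack([f('side0'),f('d10')]))" ; python3 st.py
```

```text
lift [  70.4 -135.3  177.8] ang 31.3 r 82.34 F [ 2.5 -3.7  2.5] Ft 0.84 Fr 3.49 op 0.29 t 14.4833
lift [  70.4 -135.3  177.7] ang 31.3 r 82.3 F [ 2.8 -4.   2.6] Ft 0.75 Fr 3.72 op 0.283 t 14.5333
```

View pics/z10.png

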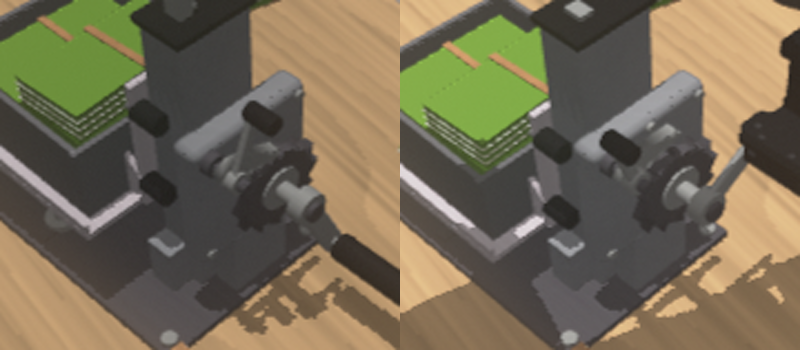

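Emit:
drive_tool:
  commands:
    - {"dx": 0,"dy": 0,"dz": 0,"yaw": 0}
    - {"dx": 0,"dy": 0,"dz": 0,"yaw": 0}
    - {"dx": 0,"dy": 0,"dz": 0,"yaw": 0}
    - {"dx": 0,"dy": 0,"dz": 0,"yaw": 0}
    - {"dx": 0,"dy": 0,"dz": 0,"yaw": 0}
  grip: 1

```text
t: 14.95
eef_pos: [644.5, -37.1, 177.5]
tcp_rot: [-3.141, -0.0, 1.727]
ft_force: [0.1, 0.7, 0.1]
opening: 0.585
```

```bash
python3 st.py; python3 -c "
from h import *
im,C=snap('wrist','w11')"
```

```text
lift [  70.1 -134.9  177.5] ang 31.2 r 82.0 F [0.2 0.7 0.1] Ft 0.01 Fr 0.22 op 0.585 t 14.95
```

View pics/w11.png

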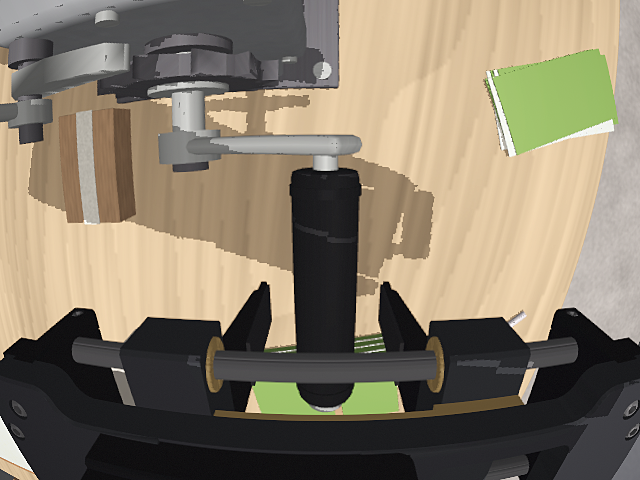

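Fingers are open on both sides of the grip (sleeve columns 293–357, fingers at about 265 and 385), and the crank has stayed put. Next I back straight up.

Emit:
drive_tool:
  commands:
    - {"dx": 0,"dy": 0,"dz": 0,"yaw": 0}
    - {"dx": 0,"dy": 0,"dz": 10,"yaw": 0}
    - {"dx": 0,"dy": 0,"dz": 20,"yaw": 0}
    - {"dx": 0,"dy": 0,"dz": 30,"yaw": 0}
    - {"dx": 0,"dy": 0,"dz": 30,"yaw": 0}

```text
t: 15.42
eef_pos: [644.5, -37.3, 269.1]
tcp_rot: [-3.141, -0.0, 1.727]
ft_force: [-0.7, -0.0, 1.2]
opening: 0.966
```

Emit:
drive_tool:
  commands:
    - {"dx": 0,"dy": -10,"dz": 30,"yaw": 0}
    - {"dx": 0,"dy": -20,"dz": 30,"yaw": 0}
    - {"dx": 0,"dy": -20,"dz": 20,"yaw": 0}
    - {"dx": 0,"dy": 0,"dz": 0,"yaw": 0}
    - {"dx": 0,"dy": 0,"dz": 0,"yaw": 0}

```text
t: 15.83
eef_pos: [644.8, -88.0, 349.1]
tcp_rot: [3.139, 0.001, 1.725]
ft_force: [0.3, 0.1, 0.0]
opening: 1.005
```

```bash
python3 - <<'E'
from h import *
snap('scene','s12');snap('side','d12');snap('wrist','w12')
s=env.state();print(s['t'],s['eef_pos'],s['ft_force'])
S={}
for q in('mug','tape_box','loose_bundle','pawl_tip','knob'):
    a=env.place_of(q,'scene');b=env.place_of(q,'side')
    print(q,a[:1],b[:1], tri([ray('scene',a[0]['pixel']),ray('side',b[0]['pixel'])])[0].round(1) if a and b else '')
cv2.imwrite('pics/z12.png',np.hstack([cv2.resize(cv2.imread('pics/d12.png')[130:310,160:340],(400,400),interpolation=2),cv2.resize(cv2.imread('pics/s12.png')[130:370,240:480],(400,400),interpolation=2)]))
E
```

```text
15.9833 [644.47874975 -86.63213421 346.71634045] [ 0.59179157 -0.3990407  -0.19538535]
mug [{'pixel': [209.5, 399.1], 'conf': 0.85}] [] 
tape_box [{'pixel': [262.9, 312.3], 'conf': 0.8}] [{'pixel': [267.8, 328.9], 'conf': 0.87}] [405.7 -13.5   9.2]
loose_bundle [{'pixel': [306.2, 460.5], 'conf': 0.86}] [{'pixel': [432.0, 329.6], 'conf': 0.79}] [ 667.7 -211.9    5.8]
pawl_tip [{'pixel': [358.1, 224.2], 'conf': 0.76}] [{'pixel': [304.6, 203.2], 'conf': 0.48}] [554.3  63.8 223.9]
knob [{'pixel': [308.8, 191.0], 'conf': 0.83}] []
```

View pics/z12.png

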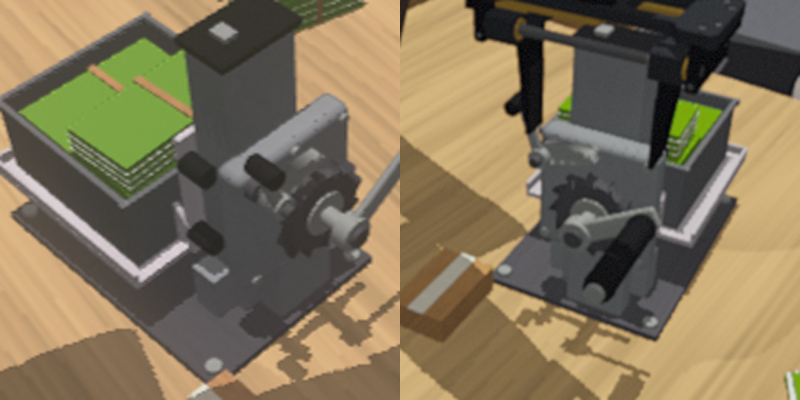

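View pics/w12.png

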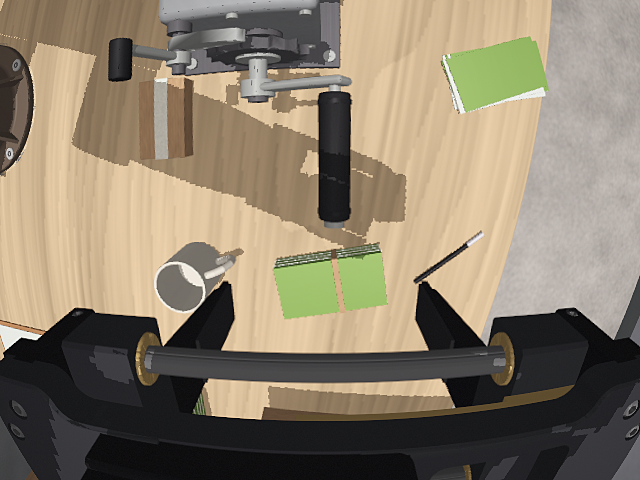

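```bash
python3 -c "
from h import *
print(env.job_done(), env.state()['t'])"
```

```text
the job is handed in; nothing more can be done
the job is handed in; nothing more can be done
```

The platform is down on its buffers and the job is handed in; there is no verdict yet. It took about 16 s of the 64 s allowed.

- **Lever:** I pushed it over with the closed fingers. The images put it at about 0.74 rad, after a first push that only reached about 0.5.
- **Pawl:** I wound the crank up about 0.2 rad, and the side camera showed the pawl springing clear.
- **Lowering:** The crank went back under load at no more than about 25 mm/s of commanded sinking. The pull on the grip stayed near 8–9 N, then faded to about 0.8 N over the last few millimetres. I let go there, at about 34 mm of sinking.

**Last checks**
- The hand is off everything and reads about 0 N, and the crank stayed where I left it.
- The pawl tip measured about 224 mm up. The knob is still at its thrown position.
- The tote looks level on the platform by eye; I did not measure its tilt or position.
- The tape box and bundle are within about 5 mm of their starts. The mug was found only in the scene camera, within 2 pixels of its start.

**Not confirmed**
- I never saw the buffers once the platform was down, so their load is inferred only from the faded pull.
- My estimate of the crank centre was off by about 2–3 mm at first. That gave up to 12 N sideways on the grip until I corrected it partway through the lowering.

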